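Raise the gate of the loading lane and push the tube rack home

TASK

Push the red and white gate arm of the rack lane up past its balance point, so that it stays raised on its own when you let go. Then push the blue tube rack that stands in the lane along it, through the open gateway, until it stands fully home against the end stop. Pushing is all it takes: lift nothing, do not run the rack into the arm, and leave the other things on the bench where they are.

Things in the scene. Friction and masses are not known exactly. Their poses are not given: they have to be found in the camera images.
- lane: Fixed rack lane: grey plate 8 mm thick, 104 mm wide in x, from y = -310 to +140 mm. Runs along its own y; +y, roughly the robot's left, is the rack's way. Origin on the bench top on the lane's middle line, below the gate arm. Aluminium guide rails at x = +-42 mm (76 mm between them), tops 22 mm above the bench.
- stop_face (a point): Middle of the end stop's face at the lane's +y end: lane x = 0, y = +110 mm, 25 mm above the bench. The stop is an upright aluminium bar across the lane, top 42 mm above the bench.
- gate_axis (a point): Middle of the gate's hinge axis, which runs along lane y: lane x = +64 mm (far side), y = 0, 55 mm above the bench, between two steel cheeks that reach 69 mm above the bench and 20 mm to either side in y. A dark counterweight, 32 mm across, sits on a short crank behind it.
- gate (a joint): Gate arm hinge, rad: 0 = lowered, level across the lane, grows as the arm goes up; stop at 1.45 (nearly upright). Left alone below about 0.7 it falls back to 0, above about 0.85 it swings on to 1.45 and stays. Light: under 3 N at the push bar moves it. At 0 the red and white bar, 12 mm thick, runs level from the hinge 131 mm toward lane -x.
- push_bar (a point): Middle of the yellow push bar on the arm: round, 14 mm thick, 110 mm long along lane y, on a stem that stands up from the bar. Gate lowered: 55 mm toward lane -x from the hinge axis and 95 mm above it. Pushed from the robot's side toward lane +x it goes over the hinge in an arc. Raised, it lies behind the upright bar, so leave it upward.
- rack: The empty blue tube rack in the lane, 68 mm (x) x 200 mm (y) x 74 mm high, 0.15 to 0.3 kg, standing loose between the rails before the gate, long side along the lane. Origin at the centre of its underside, its y axis along the lane's y (8 mm above the bench). Its upright end plates are 100 mm to either side of the origin. Fully home its origin lies at y = +10 mm of the lane.
- amber_bottle: Bystander: amber dropper bottle, 48 mm across, 124 mm high; origin at the centre of its underside.
- beaker: Bystander: small glass beaker, 55 mm across, 68 mm high; origin at the centre of its underside.
- filter_carton: Bystander: dark flat carton, 90 x 60 x 26 mm; origin at the centre of its underside.
- pocket_calculator: Bystander: pocket calculator, 125 x 66 x 14 mm; origin at the centre of its underside.
There are look-alikes about, which are no part of the job. What is shaped like the rack but orange or turquoise is not meant.

How it is judged (in metres and radians):
On the way:
1. the gate arm stays raised by itself, with the robot touching nothing, before the rack goes through (value of joint gate above 1.25 rad and contact force between each of the arm, the fingers and anything else below 0.3 N and y of rack in the frame of lane below -0.09 m), for 0.3 s.
At the end, for the whole second after the job is handed in: The gate arm stands raised (joint above 1.25 rad) and still, and the rack stands flat on the lane between the rails, at rest, within 6 mm of full contact with the end stop (value of joint gate above 1.25 rad and velocity of joint gate between -0.05 and 0.05 rad/s and y of rack in the frame of lane between 0.004 and 0.014 m and x of rack in the frame of lane between -0.008 and 0.008 m and z of rack in the frame of lane below 0.011 m and angle between rack's own z axis and vertical below 0.05 rad and linear speed of rack below 0.01 m/s); the robot touches nothing.
It fails at once if the rack is lifted, or tipped over 0.3 rad (z of rack in the frame of lane above 0.025 m or angle between rack's own z axis and vertical above 0.3 rad).
It fails at once if the rack runs into the lowered arm (its front within 2 mm of the bar while the arm is below 1 rad) (value of joint gate below 1 rad and y of rack in the frame of lane above -0.108 m).
It fails at once if a bystander is moved by more than 20 mm (distance of any of amber_bottle, beaker, filter_carton, pocket_calculator from where it was at the start of the episode above 0.02 m).
It also fails if it takes over 64 s, if anything falls off the work surface, if the arm or the gripper's body presses on something with over 40 N, if the wrist force passes 120 N, or if a joint passes its speed limit or range.

ROBOT

A 6-joint arm with a two-finger parallel gripper is mounted at the origin on a cart in front of the work surface, level with it; the furniture and walls round the work are solid. World frame = base frame: x ahead of the robot, y to its left, z up, the work surface at z = 0. Lengths are in m, angles in degrees, forces in N, time in s.
With the tool pointing down it reaches from about 0.4 to 0.825 m from the base axis. Payload 7 kg.
Tool frame: the origin (TCP) lies between the finger pads; the fingertips stand ctrl.nose_length ahead of it and the grasp point (between the pads) lies 2 mm behind it (ctrl.nose_length is the distance from the TCP to the fingertips, in m); z points along the fingers, y is the line along which they close (so a half turn about z gives the same grasp; the last joint's range is limited). The gripper opens to 88 mm and grips with 3 to 60 N. Pads are 19 mm wide; open, the fingers measure 130 mm over their backs; the gripper's body (78 mm by 193 mm) begins 47 mm behind the grasp point.
Start: joints at [-60.327, 20.546, 0.682, 0, -70.136, -16.507], TCP at [0.154, -0.657, 0.244] pointing down, gripper open.
Joint ranges: [-176.03, 176.03], [-82.01, 121.73], [-58.28, 71.71], [-173.87, 95.51], [-174.79, -0.11], [-173.66, 173.66]. Speed limits (degrees/s): [136.94, 136.94, 172.46, 180, 180, 180].

INTERFACE

Orientations are given as [roll, pitch, yaw] about the fixed x, y, z axes, in that order (R = Rz(yaw) Ry(pitch) Rx(roll)).
In Python, from plant import ctrl gives the robot as it stands.
- The arm moves only by the tool apply_moves, never from a script. Its argument "commands" is a list of rows, each a list of 3 entries, a list of its own where there are three numbers: the shift along the world's x, y, z in cm, then the turn about the world's z in rad, then the closure, from 0 (fully open) to 1 (shut). In form: [[[x, y, z], turn, jaw], ...]. A call has 1 to 20 rows; each row is the pose to reach, as a shift and turn from the pose commanded when the call began; what a row does not reach only later rows make up. A row lasts 1/12 s, in which the tool goes at most 41.7 mm and 7.16 degrees, less where a joint would pass 70% of its speed; a pose out of reach is approached as far as the arm can. A call with a gripper value outside its range is refused whole. The fingers move at their own pace and stop on an object; the grip force is fixed at half the most. Time passes only in rows, so rows that repeat a pose let the fingers close. It gives the time, the measured TCP pose, the force, the opening and the grip force at its end, in the units of the state.
- ctrl.get_obs(): the state, without advancing time (a new reading comes with each control period).
- ctrl.snapshot(name): name is "scene" or "top"; returns a dict with "img" (384x512x3 uint8, red, green, blue), "fx", "fy", "cx", "cy" (pixels), "T" (4x4, takes a point from camera to world coordinates). Camera axes: x right, y up, looking along -z (the intrinsics and any distortion apply to the point x, -y, -z); pixel columns grow to the right and rows downward; lengths in m; the calibration is good to about 2 mm. A picture is of the moment at which its call begins. There is no depth.
- ctrl.close_job(): hands the job in; it is judged then, once.
Trained networks look in a picture, given as the dict that the camera call returned (one of the last four; its "shot" number tells which), for a name from the list of things; names that differ only in an ending like _2 or _b are one class to them, and where a whole thing is asked for, a point or a joint stands for the part that bears it (a point fixed in the world has none). Each returns a list of dicts, best first, with "score" (0 to 1); they miss things now and then, are a little off and sometimes report something else, mostly with a low value. They report only what shows in the picture. A call takes as long as a camera call. They do not tell look-alikes from the thing itself.
- ctrl.search_frame(picture, target): "at" ([column, row] in pixels, amid what is visible of it).
- ctrl.spot_point(picture, target): "at" ([column, row] in pixels: a listed point, or the origin of a listed thing).
The state is a dict: "clock": time; "joint_pos": joint angles; "qvel": joint speeds; "tau": joint torques, N m; "tool_pos": TCP position; "orientation": TCP orientation; "force": force on the tool from outside, world axes, zero at the start; "moment": the same for the moment, N m; "opening": finger opening in m; "gripper_force": force on a finger pad.
Only numpy, scipy, OpenCV 4.12 (cv2) and the standard library are available. Lean on these libraries where they do the work, as an engineer would, in place of code of your own. Each camera call takes 0.05 s, during which the arm holds its last target. There are 200 camera calls.

## Working session

There is one attempt and no reset: what is moved stays moved. The work goes in short steps, Python scripts to look and compute and a tool call to move; the robot and the scene stay as the last step left them, time stands still between calls to the robot, and variables do not carry over. Pictures are saved under pics/ and viewed, at most 10 in all, crops included, and the job is handed in when it is done.

Besides the shell and the picture viewer there is one more tool, called after ">>>" as name(argument=value, ...), one argument or row to a line, values as JSON. apply_moves: Moves the arm, as the interface text tells. Its arguments: {"type":"object","properties":{"commands":{"type":"array"}},"required":["commands"]}

```bash
mkdir -p pics
cat > h.py <<'E'
import numpy as np, cv2
from plant import ctrl
def ray(p,uv):
    x=(uv[0]-p["cx"])/p["fx"]; y=(uv[1]-p["cy"])/p["fy"]
    T=np.array(p["T"]); d=T[:3,:3]@np.array([x,-y,-1.]); return T[:3,3],d
def at(p,uv,z):
    o,d=ray(p,uv); return o+d*(z-o[2])/d[2]
def px(p,X):
    T=np.array(p["T"]); c=T[:3,:3].T@(np.asarray(X)-T[:3,3]); return np.array([p["cx"]+p["fx"]*c[0]/-c[2], p["cy"]+p["fy"]*-c[1]/-c[2]])
def save(p,n): cv2.imwrite(f"pics/{n}.png",p["img"][:,:,::-1])
E
python3 - <<'E'
from h import *
Z=dict(stop_face=.025,gate_axis=.055,push_bar=.15,lane=0,rack=.008,amber_bottle=0,beaker=0,filter_carton=0,pocket_calculator=0)
print(ctrl.nose_length)
for n in("scene","top"):
    p=ctrl.snapshot(n); save(p,n+"0"); print(n,[k for k in p if k!='img'],np.round(p["T"],3).tolist())
    for t,z in Z.items():
        for r in ctrl.spot_point(p,t)[:3]: print(t,np.round(r["at"]),round(r["score"],2),np.round(at(p,r["at"],z),3))
E
```

```text
0.017
scene ['fx', 'fy', 'cx', 'cy', 'T', 'shot'] [[-0.726, 0.482, -0.491, -0.176], [-0.688, -0.489, 0.536, 0.654], [0.018, 0.727, 0.686, 1.081], [0.0, 0.0, 0.0, 1.0]]
stop_face [191. 233.] 0.81 [0.581 0.167 0.025]
gate_axis [206. 206.] 0.66 [0.623 0.057 0.055]
gate_axis [320. 187.] 0.38 [ 0.375 -0.326  0.055]
push_bar [213. 194.] 0.78 [0.571 0.058 0.15 ]
lane [216. 225.] 0.62 [0.562 0.065 0.   ]
lane [212. 194.] 0.59 [ 0.698 -0.037  0.   ]
rack [286. 169.] 0.81 [ 0.576 -0.358  0.008]
rack [254. 203.] 0.73 [ 0.534 -0.11   0.008]
amber_bottle [186. 281.] 0.68 [0.452 0.298 0.   ]
beaker [135. 274.] 0.76 [0.594 0.398 0.   ]
filter_carton [254. 201.] 0.64 [ 0.544 -0.126  0.   ]
filter_carton [219. 282.] 0.6 [0.373 0.224 0.   ]
pocket_calculator [324. 186.] 0.42 [ 0.399 -0.397  0.   ]
top ['fx', 'fy', 'cx', 'cy', 'T', 'shot'] [[0.045, 0.979, -0.201, 0.165], [-0.999, 0.044, -0.011, -0.111], [-0.002, 0.201, 0.98, 1.838], [0.0, 0.0, 0.0, 1.0]]
stop_face [186. 186.] 0.9 [0.567 0.172 0.025]
stop_face [334. 238.] 0.27 [ 0.396 -0.394  0.025]
gate_axis [214. 171.] 0.74 [0.625 0.064 0.055]
push_bar [211. 179.] 0.64 [0.57  0.066 0.15 ]
lane [216. 191.] 0.71 [0.561 0.058 0.   ]
rack [261. 198.] 0.9 [ 0.539 -0.117  0.008]
rack [387. 223.] 0.71 [ 0.464 -0.595  0.008]
rack [340. 187.] 0.64 [ 0.594 -0.416  0.008]
amber_bottle [150. 214.] 0.44 [0.458 0.303 0.   ]
beaker [131. 179.] 0.78 [0.592 0.391 0.   ]
filter_carton [169. 241.] 0.57 [0.36  0.224 0.   ]
pocket_calculator [335. 240.] 0.76 [ 0.392 -0.402  0.   ]
```

View pics/scene0.png

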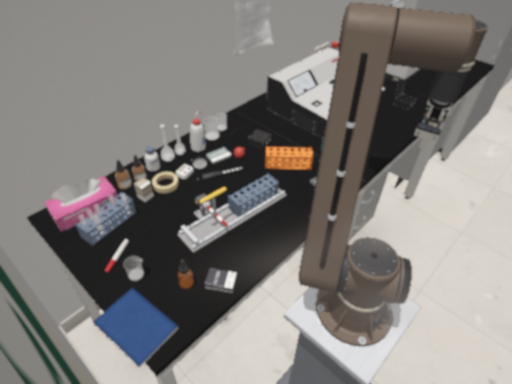

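View pics/top0.png

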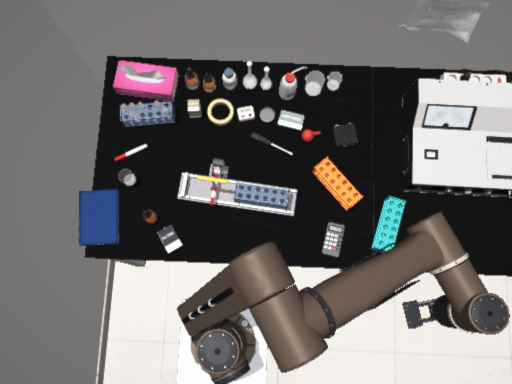

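The top view shows the lane at about (180–297, 172–213). The blue rack is at (261,196), the yellow push bar at (212,180) and the gate arm at x≈213. A blue look-alike rack sits at (147,113), off the lane. Next I fit the lane pose and check it with an overlay.

```bash
cat > fit.py <<'E'
from h import *
from scipy.optimize import least_squares
L=dict(stop_face=(0,.11,.025),gate_axis=(.064,0,.055),push_bar=(.009,0,.15),lane=(0,0,0))
def W(q,X):
    c,s=np.cos(q[2]),np.sin(q[2]); return np.array([q[0]+c*X[0]-s*X[1],q[1]+s*X[0]+c*X[1],X[2]])
if __name__=="__main__":
    obs=[];P=[]
    for n in("top","scene"):
        p=ctrl.snapshot(n);P.append(p)
        for t,X in L.items():
            r=ctrl.spot_point(p,t)
            if r: obs.append((p,np.array(r[0]["at"]),X))
        R=[r["at"] for r in ctrl.spot_point(p,"rack") if np.linalg.norm(at(p,r["at"],.008)[:2]-[.538,-.114])<.05]
        if R: obs.append((p,np.array(R[0]),None))
    f=lambda q:np.concatenate([px(p,W(q,X if X else (0,q[3],.008)))-u for p,u,X in obs])
    s=least_squares(f,[.56,.06,-.12,-.178],loss="soft_l1"); print(s.x,np.round(s.fun,1))
    np.save("q.npy",s.x)
    for p,n in zip(P,"ts"):
        k=6 if n=="t" else 5
        im=cv2.resize(p["img"][:,:,::-1],None,fx=k,fy=k,interpolation=cv2.INTER_CUBIC)
        d=lambda pts,c:cv2.polylines(im,[np.int32([(px(p,W(s.x,X))+.5)*k for X in pts])],True,c,1)
        d([(-.052,-.31,.008),(.052,-.31,.008),(.052,.14,.008),(-.052,.14,.008)],(0,255,0))
        y=s.x[3]; d([(-.034,y-.1,.082),(.034,y-.1,.082),(.034,y+.1,.082),(-.034,y+.1,.082)],(0,255,255))
        d([(.009,-.055,.15),(.009,.055,.15)],(255,0,255))
        a=(170,150,303,225) if n=="t" else (170,165,300,255)
        cv2.imwrite(f"pics/ov_{n}.png",im[a[1]*k:a[3]*k,a[0]*k:a[2]*k])
    print({k:np.round(v,3) for k,v in ctrl.get_obs().items()})
E
python3 fit.py
```

```text
[ 0.5590823   0.06307266 -0.07672461 -0.18718934] [ 0.5 -0.4  0.4 -1.4  2.5  0.1 -2.2  1.5 -0.4 -0.5 -0.5  1.   0.9  1.2
 -0.1 -0.7 -0.3  0.6  0.4 -0.5]
{'clock': np.float64(1.6), 'joint_pos': array([-6.0329e+01,  2.0547e+01,  6.8400e-01, -1.0000e-03, -7.0134e+01,
       -1.6509e+01]), 'qvel': array([-0.071,  0.006, -0.042,  0.033,  0.034,  0.081]), 'tau': array([-0.0000e+00, -5.8238e+01,  2.9329e+01,  7.0030e+00,  1.2000e-02,
       -0.0000e+00]), 'tool_pos': array([ 0.154, -0.657,  0.244]), 'orientation': array([-1.79998e+02,  2.00000e-03, -1.66838e+02]), 'force': array([-0.206, -0.159, -0.123]), 'moment': array([ 0.047, -0.016, -0.008]), 'gripper_force': np.float64(0.0), 'opening': np.float64(0.088)}
```

View pics/ov_t.png

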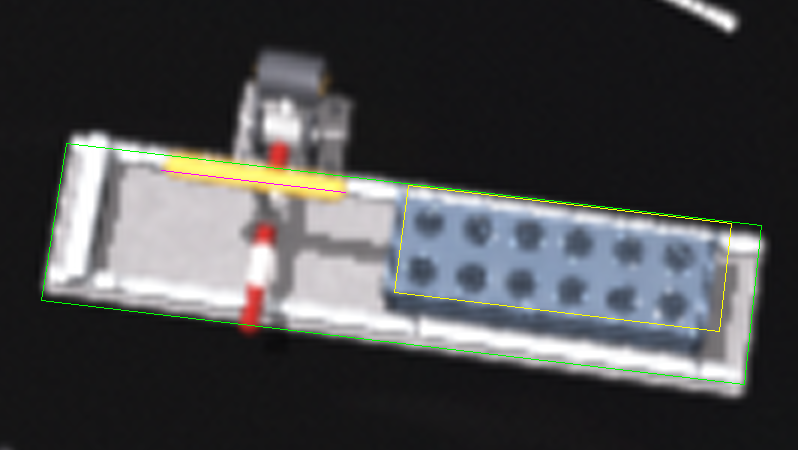

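View pics/ov_s.png

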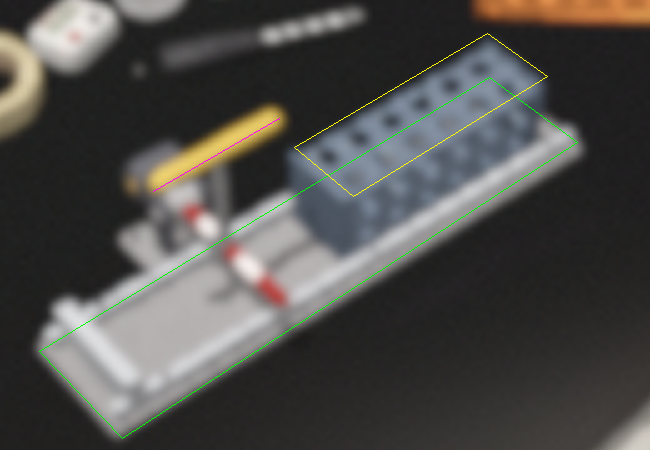

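The yaw needs about −0.095 rad instead of −0.077, and the rack sits at lane y≈−0.181. The lane origin at (0.559, 0.063) is fine. I'll go to just before the push bar, offset −35 mm in lane y so the rising arm misses the fingers, with the jaws closed.

>>> apply_moves(
  commands=[
    [[3.2,6.9,0],0.12,1],
    [[6.4,13.8,0],0.24,1],
    [[9.6,20.5,0],0.36,1],
    [[12.8,27.0,0],0.48,1],
    [[16,34,0],0.6,1],
    [[19,40.5,0],0.72,1],
    [[22,47,0],0.84,1],
    [[25,53.5,0],0.96,1],
    [[28,60,0],1.08,1],
    [[30.5,65,0],1.2,1],
    [[32.7,69.2,0],1.246,1],
    [[32.7,69.2,0],1.246,1],
    [[32.7,69.2,0],1.246,1],
    [[32.7,69.2,0],1.246,1],
    [[32.7,69.2,0],1.246,1],
    [[32.7,69.2,0],1.246,1],
    [[32.7,69.2,0],1.246,1],
    [[32.7,69.2,0],1.246,1],
    [[32.7,69.2,0],1.246,1],
    [[32.7,69.2,0],1.246,1],
  ],
)

```text
clock: 3.27
tool_pos: [0.4822, 0.0379, 0.2434]
orientation: [-180.0, -0.0, -95.2]
force: [0.3, -1.6, 0.1]
opening: 0.0004
gripper_force: 0.0
```

>>> apply_moves(
  commands=[
    [[0,0,-3],0,1],
    [[0,0,-6],0,1],
    [[0,0,-9],0,1],
    [[0,0,-9],0,1],
    [[0,0,-9],0,1],
    [[0,0,-9],0,1],
  ],
)

```text
clock: 3.77
tool_pos: [0.4816, 0.0347, 0.1552]
orientation: [-179.9, 0.0, -95.4]
force: [0.1, 0.1, 1.2]
opening: 0.0005
gripper_force: 0.0
```

Run:
```python
from h import *
p=ctrl.snapshot("scene");o=ctrl.get_obs();print(o["tool_pos"],o["force"]); save(p,"full1")
im=cv2.resize(p["img"][150:270,150:310,::-1],None,fx=5,fy=5,interpolation=cv2.INTER_CUBIC);cv2.imwrite("pics/c1.png",im)
```

```text
[0.48193997 0.03489291 0.15556341] [0.16162145 0.65195103 0.19446713]
```

View pics/c1.png

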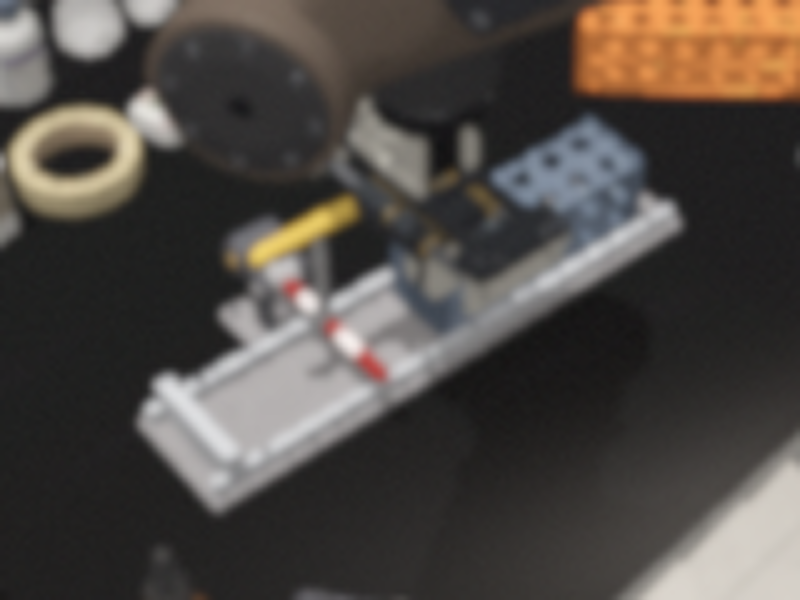

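The crop shows the closed gripper standing at the −y half of the yellow bar (bar end ≈(355,205)), clear of the red and white bar. Now I push along lane +x.

>>> apply_moves(
  commands=[
    [[2,-0.2,0],0,1],
    [[4,-0.4,0],0,1],
    [[5,-0.5,0],0,1],
    [[6,-0.6,0],0,1],
    [[7,-0.7,0],0,1],
    [[8,-0.8,0],0,1],
    [[9,-0.9,0],0,1],
    [[10,-1,0],0,1],
    [[11,-1.1,0],0,1],
    [[12,-1.2,0],0,1],
    [[13,-1.2,0],0,1],
    [[14,-1.3,0],0,1],
    [[15,-1.4,0],0,1],
    [[15.5,-1.5,0],0,1],
    [[15.5,-1.5,0],0,1],
    [[15.5,-1.5,0],0,1],
    [[15.5,-1.5,0],0,1],
  ],
)

```text
clock: 5.23
tool_pos: [0.6354, 0.0197, 0.1535]
orientation: [180.0, 0.0, -95.5]
force: [0.1, 0.7, 0.1]
opening: 0.0003
gripper_force: 0.0
```

Run:
```python
from h import *
p=ctrl.snapshot("scene");o=ctrl.get_obs();print(o["tool_pos"],o["force"])
im=cv2.resize(p["img"][150:270,150:310,::-1],None,fx=5,fy=5,interpolation=cv2.INTER_CUBIC);cv2.imwrite("pics/c2.png",im)
```

```text
[0.63539805 0.01976629 0.1536466 ] [-0.38677269 -0.61471575 -0.58498272]
```

View pics/c2.png

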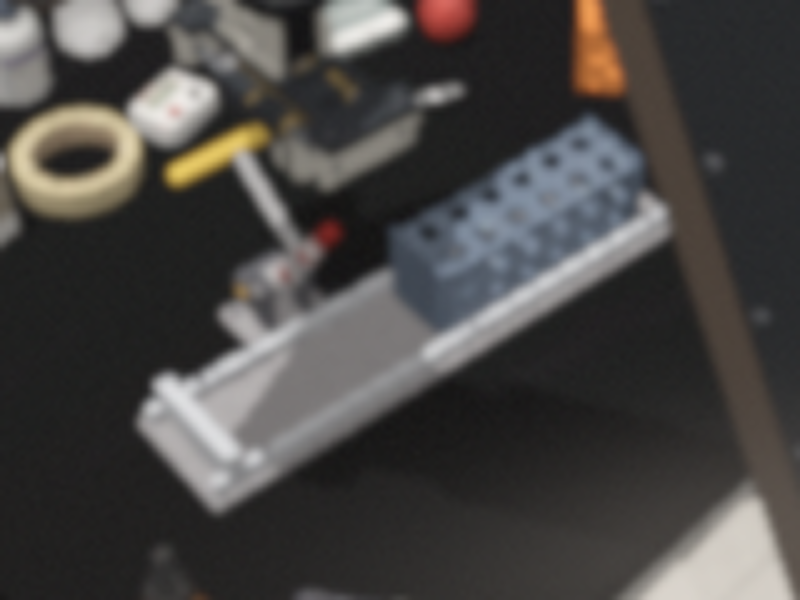

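The gate is up: the red tip is at (330,235) and the yellow bar is behind it at (215,155). Leaving upward, then over behind the rack.

>>> apply_moves(
  commands=[
    [[0,0,3],0,1],
    [[0,0,6],0,1],
    [[0,0,8],0,1],
    [[0,0,8],0,1],
    [[-1.2,-3.2,8],0,1],
    [[-2.6,-6.6,8],0,1],
    [[-4,-10,8],0,1],
    [[-5.3,-13.5,8],0,1],
    [[-6.6,-17,8],0,1],
    [[-8,-20.5,8],0,1],
    [[-9.4,-24,8],0,1],
    [[-10.8,-27.7,8],0,1],
    [[-10.8,-27.7,8],0,1],
    [[-10.8,-27.7,8],0,1],
    [[-10.8,-27.7,8],0,1],
    [[-10.8,-27.7,8],0,1],
  ],
)

```text
clock: 6.62
tool_pos: [0.5279, -0.2564, 0.2336]
orientation: [-180.0, 0.0, -95.4]
force: [-0.0, 0.5, 0.2]
opening: 0.0005
gripper_force: 0.0
```

>>> apply_moves(
  commands=[
    [[0,0,-3],0,1],
    [[0,0,-6],0,1],
    [[0,0,-9],0,1],
    [[0,0,-12],0,1],
    [[0,0,-12],0,1],
    [[0,0,-12],0,1],
    [[0,0,-12],0,1],
    [[0,0,-12],0,1],
  ],
)

```text
clock: 7.28
tool_pos: [0.5294, -0.2571, 0.1158]
orientation: [-179.8, -0.0, -95.4]
force: [0.1, -0.1, -0.5]
opening: 0.0005
gripper_force: 0.0
```

Run:
```python
from h import *
p=ctrl.snapshot("top");o=ctrl.get_obs();print(o["tool_pos"],o["force"],o["clock"])
im=cv2.resize(p["img"][140:260,170:330,::-1],None,fx=5,fy=5,interpolation=cv2.INTER_CUBIC);cv2.imwrite("pics/c3.png",im)
q=ctrl.snapshot("scene")
im=cv2.resize(q["img"][130:250,170:330,::-1],None,fx=5,fy=5,interpolation=cv2.INTER_CUBIC);cv2.imwrite("pics/c4.png",im)
```

```text
[ 0.52922238 -0.2571939   0.11576574] [ 0.75079198 -0.2187528  -0.7478887 ] 7.3333
```

View pics/c4.png

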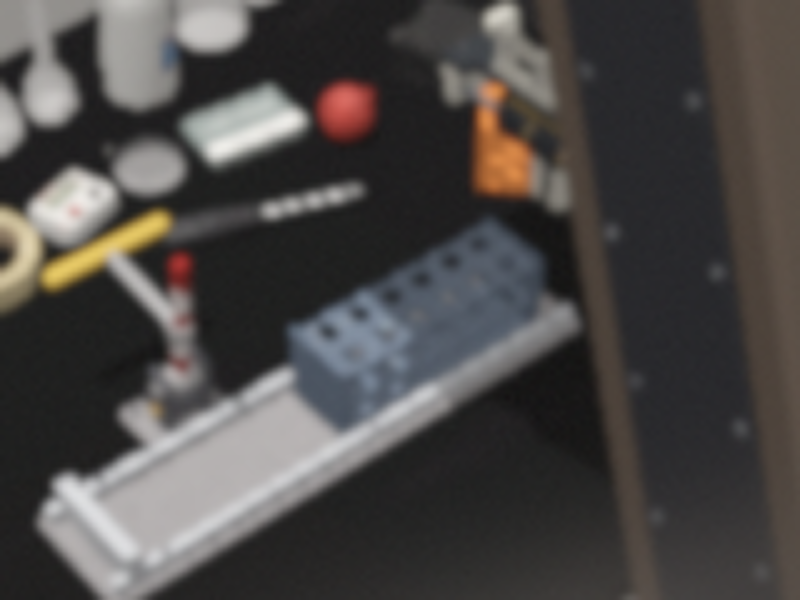

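The gate stands upright at (180,310) and the rack is untouched, so the pusher's descent behind it is clear. Lower and push.

>>> apply_moves(
  commands=[
    [[0,0,-3],0,1],
    [[0,0,-5],0,1],
    [[0,0,-6.8],0,1],
    [[0,0,-6.8],0,1],
    [[0,0,-6.8],0,1],
    [[0,0,-6.8],0,1],
  ],
)

```text
clock: 7.88
tool_pos: [0.5288, -0.2575, 0.0471]
orientation: [-179.9, -0.0, -95.4]
force: [0.1, -0.4, -0.4]
opening: 0.0004
gripper_force: 0.0
```

>>> apply_moves(
  commands=[
    [[0.1,1,0],0,1],
    [[0.2,2,0],0,1],
    [[0.25,2.5,0],0,1],
    [[0.3,3,0],0,1],
    [[0.35,3.5,0],0,1],
    [[0.4,4.2,0],0,1],
    [[0.5,5,0],0,1],
    [[0.6,6,0],0,1],
    [[0.7,7,0],0,1],
    [[0.8,8,0],0,1],
    [[0.9,9,0],0,1],
    [[1,10,0],0,1],
    [[1.1,11,0],0,1],
    [[1.1,12,0],0,1],
    [[1.2,13,0],0,1],
    [[1.3,14,0],0,1],
    [[1.4,15,0],0,1],
    [[1.4,15,0],0,1],
    [[1.4,15,0],0,1],
  ],
)

```text
clock: 9.47
tool_pos: [0.5418, -0.1064, 0.0455]
orientation: [180.0, 0.0, -95.4]
force: [0.3, 0.0, 1.6]
opening: 0.0006
gripper_force: 0.0
```

Run:
```python
from h import *
p=ctrl.snapshot("scene");o=ctrl.get_obs();print(o["tool_pos"],o["force"],o["clock"])
a=p["img"][130:250,170:330,::-1];cv2.imwrite("pics/c5.png",cv2.resize(a,None,fx=5,fy=5,interpolation=cv2.INTER_CUBIC))
```

```text
[ 0.54171139 -0.1068373   0.04550359] [ 0.84461055 -0.44915931 -0.30675432] 9.5167
```

View pics/c5.png

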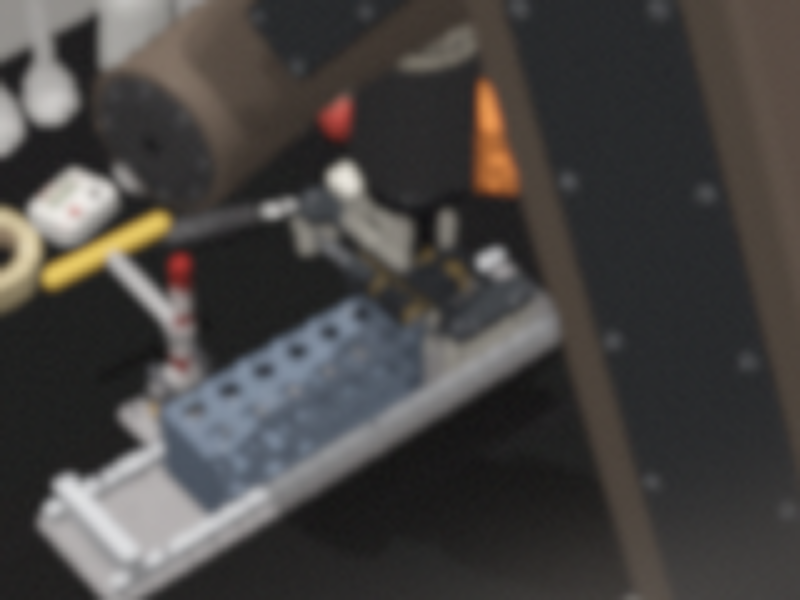

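The rack slides straight through the open gateway, with its front at (190,450). Before the final stretch I check the wrist housing's height against the raised arm.

Run:
```python
from h import *
p=ctrl.snapshot("scene")
for c in((155,140),(200,200),(100,110)):
    u=(170+c[0]/5,130+c[1]/5)
    print([np.round(at(p,u,z),3).tolist() for z in(.2,.25,.3,.35,.4)])
```

```text
[[0.705, -0.006, 0.2], [0.655, 0.032, 0.25], [0.605, 0.069, 0.3], [0.555, 0.107, 0.35], [0.505, 0.144, 0.4]]
[[0.631, 0.016, 0.2], [0.585, 0.052, 0.25], [0.54, 0.089, 0.3], [0.494, 0.125, 0.35], [0.448, 0.161, 0.4]]
[[0.762, 0.0, 0.2], [0.709, 0.037, 0.25], [0.655, 0.074, 0.3], [0.602, 0.111, 0.35], [0.549, 0.149, 0.4]]
```

The housing bottom is at z≈0.3, well above the raised arm (0.186). Continuing the push to just short of the stop, then slowly.

>>> apply_moves(
  commands=[
    [[0.1,1,0],0,1],
    [[0.2,2,0],0,1],
    [[0.3,3,0],0,1],
    [[0.4,4,0],0,1],
    [[0.5,5,0],0,1],
    [[0.55,5.5,0],0,1],
    [[0.6,6,0],0,1],
    [[0.6,6.2,0],0,1],
    [[0.6,6.4,0],0,1],
    [[0.6,6.4,0],0,1],
    [[0.6,6.4,0],0,1],
  ],
)

```text
clock: 10.48
tool_pos: [0.5477, -0.0433, 0.0456]
orientation: [180.0, 0.0, -95.4]
force: [-0.3, 0.2, -0.4]
opening: 0.0003
gripper_force: 0.0
```

>>> apply_moves(
  commands=[
    [[0,0.1,0],0,1],
    [[0,0.2,0],0,1],
    [[0,0.3,0],0,1],
    [[0,0.4,0],0,1],
    [[0,0.4,0],0,1],
    [[0,0.4,0],0,1],
  ],
)

```text
clock: 10.98
tool_pos: [0.5477, -0.0392, 0.0455]
orientation: [180.0, 0.0, -95.4]
force: [0.1, -0.8, -0.2]
opening: 0.0003
gripper_force: 0.2
```

>>> apply_moves(
  commands=[
    [[0,0.1,0],0,1],
    [[0,0.2,0],0,1],
    [[0,0.3,0],0,1],
    [[0,0.3,0],0,1],
    [[0,0.3,0],0,1],
  ],
)

```text
clock: 11.4
tool_pos: [0.5474, -0.0383, 0.0458]
orientation: [180.0, -0.1, -95.5]
force: [1.5, -15.1, 2.0]
opening: 0.0003
gripper_force: 7.3
```

The tool stopped advancing and the force rose to 15 N, so the rack is against the stop. Backing off and up.

>>> apply_moves(
  commands=[
    [[0,-0.3,0],0,1],
    [[0,-0.8,0],0,1],
    [[-0.2,-2,0],0,1],
    [[-0.4,-4,0],0,1],
    [[-0.6,-6,0],0,1],
    [[-0.8,-8,0],0,1],
    [[-0.8,-8,3],0,1],
    [[-0.8,-8,6],0,1],
    [[-0.8,-11,9],0,1],
    [[-0.8,-14,12],0,1],
    [[-0.8,-17,15],0,1],
    [[-0.8,-20,15],0,1],
    [[-0.8,-20,15],0,1],
    [[-0.8,-20,15],0,1],
    [[-0.8,-20,15],0,1],
  ],
)

```text
clock: 12.65
tool_pos: [0.539, -0.2365, 0.1951]
orientation: [180.0, 0.0, -95.5]
force: [-0.6, 0.8, -0.4]
opening: 0.0007
gripper_force: 0.0
```

Run:
```python
from h import *
p=ctrl.snapshot("scene");o=ctrl.get_obs();print(o["tool_pos"],o["force"],o["clock"])
a=p["img"][130:250,170:330,::-1];cv2.imwrite("pics/c6.png",cv2.resize(a,None,fx=5,fy=5,interpolation=cv2.INTER_CUBIC))
```

```text
[ 0.53916929 -0.23602513  0.1950165 ] [ 0.19684269 -0.16086553 -0.35547705] 12.7
```

View pics/c6.png

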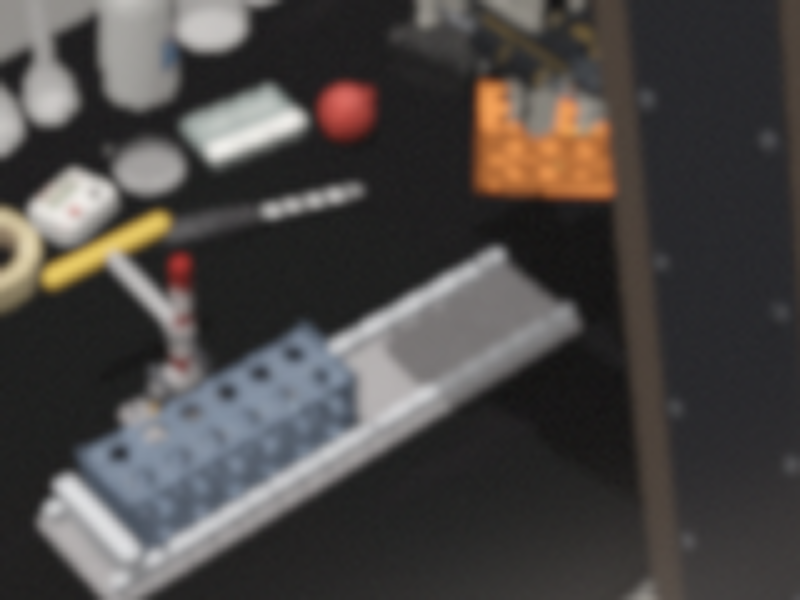

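The rack is flush against the end stop (front at (110,490)) and the gate is upright at (180,310). The robot is clear, so I hand the job in.

```bash
python3 -c "
from plant import ctrl
print(ctrl.close_job())"
```

```text
the job is handed in; nothing more can be done
None
```

The gate arm is up and stays up on its own, the blue rack is pushed home against the end stop, and the job was handed in at about 13 s; no verdict was returned.

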